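Seat the lilac spool on the trim winder

TASK

Fit the lilac spool onto the trim winder: take it by its white grip bar, turn it until the slot in its underside lines up with the winder's upright brass tongue, and lower it so that it sits fully down and level on the grey turntable, then let go. Leave the mint and coral spools where they stand.

Things in the scene. Friction and masses are not known exactly. Their poses are not given: they have to be found in the camera images.
- lilac_center (a point): Lilac (purple) plastic spool, about 160 g, loose, upright, 90 mm tall: skirt 80 mm across, top flange 72 mm across with upper face at 56 mm, on it a white grip bar 50 long, 14 thick, from 56 to 90 mm. Underside slot along the same line as the bar, either way round fits: 20 wide, 72 long, 22 mm deep, centred. Point: on its axis, 45 mm above its underside; z up, x along the grip bar.
- tongue (a point): Fixed upright brass tongue of the trim winder (low white machine): 50 long, 8 thick, 16 mm high, round top, in the middle of a grey turntable 116 mm across, 45 mm above the table, that does not turn. Black button strip, 68 mm high, 75 to 110 mm off on the +x side. Point: tongue's foot, centre of turntable's top face; x along tongue, z up. Seated spool: underside on the turntable.
- mint_center (a point): Mint-green spool of the same form and size as the lilac one, loose; a bystander. Point: on its axis, 45 mm above its underside; z up, x along the grip bar.
- coral_center (a point): Coral-red spool of the same form and size as the lilac one, loose; a bystander. Point: on its axis, 45 mm above its underside; z up, x along the grip bar.
Things that resemble listed ones, but are neither listed nor needed, are in the scene too. Of the things that look like the part that bears lilac_center, the larger one is meant.

How it is judged:
By the outcome, as a careful person would: the job done as asked, in the order asked, and still so for the second after the job is handed in, with the robot touching nothing.
It also fails if it takes over 38 s, if anything falls off the work surface, if the arm or the gripper's body presses on something with over 40 N, if the wrist force passes 120 N, or if a joint passes its speed limit or range.

ROBOT

A 6-joint arm with a two-finger parallel gripper is mounted at the origin on the work surface. World frame = base frame: x ahead of the robot, y to its left, z up, the work surface at z = 0. Lengths are in m, angles in rad, forces in N, time in s.
With the tool pointing down it reaches from about 0.3 to 0.775 m from the base axis. Payload 14.6 kg.
Tool frame: the origin (TCP) lies at the centre of the arm's flange, where the gripper is bolted on; the fingertips stand 199 mm ahead of it and the grasp point (between the pads) lies 180 mm ahead of it; z points along the fingers, y is the line along which they close (so a half turn about z gives the same grasp; the last joint's range is limited). The gripper opens to 94 mm and grips with 3 to 60 N. Pads are 16 mm wide; open, the fingers measure 119 mm over their backs; the gripper's body (75 mm by 177 mm) begins 78 mm behind the grasp point.
Start: joints at [1.149, 0.3, 1.521, -0, 1.321, -0.067], TCP at [0.191, 0.516, 0.405] pointing down, gripper open.
Joint ranges: [-3.03, 3.03], [-0.79, 2.21], [0.23, 2.52], [-1.04, 4.18], [0, 3.07], [-2.55, 2.55]. Speed limits (rad/s): [2.22, 2.22, 2.57, 3.14, 3.14, 3.14].

INTERFACE

Orientations are given as [roll, pitch, yaw] about the fixed x, y, z axes, in that order (R = Rz(yaw) Ry(pitch) Rx(roll)).
In Python, from station import ctrl gives the robot as it stands. The module is installed in compiled form; this text tells all that it offers.
- The arm moves only by the tool servo_tool, never from a script. Its argument "motion" is a list of rows, each a list of 5 numbers: the closure, from 0 (fully open) to 1 (shut), then the shift along the world's x, y, z in cm, then the turn about the world's z in degrees. A call has 1 to 20 rows; each row is the pose to reach, as a shift and turn from the pose commanded when the call began; what a row does not reach only later rows make up. A row lasts 1/8 s, in which the tool goes at most 62.5 mm and 10.7 degrees, less where a joint would pass 70% of its speed; a pose out of reach is approached as far as the arm can. A call with a gripper value outside its range is refused whole. The fingers move at their own pace and stop on an object; "squeeze" is the grip in N (left out, the last holds). Time passes only in rows, so rows that repeat a pose let the fingers close. It gives the time, the measured TCP pose, the force, the opening and the grip force at its end, in the units of the state.
- ctrl.get_obs(): the state, without advancing time (a new reading comes with each control period).
- ctrl.camera(name): name is "side" or "top"; returns a dict with "image" (400x640x3 uint8, red, green, blue), "fx", "fy", "cx", "cy" (pixels), "camera_from_world" (4x4, takes a point from world to camera coordinates). Camera axes: x right, y up, looking along -z (the intrinsics and any distortion apply to the point x, -y, -z); pixel columns grow to the right and rows downward; lengths in m; the calibration is good to about 2 mm. A picture is of the moment at which its call begins. There is no depth.
- ctrl.hand_in(): hands the job in; it is judged then, once.
The state is a dict: "time_s": time; "qpos": joint angles; "joint_vel": joint speeds; "tau": joint torques, N m; "ee_pos": TCP position; "eef_rot": TCP orientation; "force": force on the tool from outside, world axes, zero at the start; "moment": the same for the moment, N m; "grip_width": finger opening in m; "grip_force": force on a finger pad.
Only numpy, scipy, OpenCV 4.12 (cv2) and the standard library are available. Lean on these libraries where they do the work, as an engineer would, in place of code of your own. Each camera call takes 0.05 s, during which the arm holds its last target. There are 200 camera calls.

## Working session

There is one attempt and no reset: what is moved stays moved. The work goes in short steps, Python scripts to look and compute and a tool call to move; the robot and the scene stay as the last step left them, time stands still between calls to the robot, and variables do not carry over. Pictures are saved under pics/ and viewed, at most 10 in all, crops included, and the job is handed in when it is done.

Besides the shell and the picture viewer there is one more tool, called after "Request:" as name(argument=value, ...), one argument or row to a line, values as JSON. servo_tool: Moves the arm, as the interface text tells. Its arguments: {"type":"object","properties":{"motion":{"type":"array","items":{"type":"array","items":{"type":"number"}}},"squeeze":{"type":"number"}},"required":["motion"]}

```bash
mkdir -p pics; cat > h.py <<'E'
from station import ctrl
import cv2, numpy as np
def cam(n):
    c=ctrl.camera(n); return c
def save(c,f,crop=None,s=1):
    im=c["image"][:,:,::-1]
    if crop: x0,y0,x1,y1=crop; im=im[y0:y1,x0:x1]
    cv2.imwrite("pics/"+f,cv2.resize(im,None,fx=s,fy=s,interpolation=cv2.INTER_CUBIC))
def ray(c,u,v):
    T=np.array(c["camera_from_world"]);R=T[:3,:3];o=-R.T@T[:3,3]
    d=R.T@np.array([(u-c["cx"])/c["fx"],-(v-c["cy"])/c["fy"],-1]); return o,d
def onz(c,u,v,z):
    o,d=ray(c,u,v); return o+d*(z-o[2])/d[2]
def proj(c,p):
    T=np.array(c["camera_from_world"]);q=T[:3,:3]@np.array(p)+T[:3,3]
    return c["cx"]+c["fx"]*q[0]/-q[2], c["cy"]+c["fy"]*-q[1]/-q[2]
E
python3 - <<'E'
from h import *
for n in("top","side"):
    c=cam(n);save(c,n+"0.png");print(n,[k for k in c],c["fx"],c["cx"],c["cy"],ray(c,c["cx"],c["cy"]))
print(ctrl.get_obs())
E
```

```text
top ['image', 'fx', 'fy', 'cx', 'cy', 'camera_from_world'] 512.3444750601119 315.4540473927501 196.13415999430615 (array([0.29413482, 0.03088528, 1.17121252]), array([ 0.23675372, -0.01361908, -0.97147424]))
side ['image', 'fx', 'fy', 'cx', 'cy', 'camera_from_world'] 423.1545772629818 323.6308477937037 202.2763906354261 (array([ 0.41288624, -0.57658259,  0.65799724]), array([ 0.16037443,  0.70417617, -0.6916762 ]))
{'time_s': 0.1, 'qpos': array([ 1.14935595e+00,  3.00440118e-01,  1.52154997e+00, -2.62932250e-05,
        1.32072989e+00, -6.65885348e-02]), 'joint_vel': array([ 0.00056074, -0.00259029, -0.00109706, -0.00063759,  0.00177881,
        0.00221725]), 'tau': array([ 9.70802503e-04, -5.32635784e+01, -3.53286624e+01,  7.09152664e-02,
        2.34829268e-02, -1.92022654e-06]), 'ee_pos': array([0.19108302, 0.51570359, 0.40411637]), 'eef_rot': array([-3.14046613e+00, -4.95999982e-05,  2.78674731e+00]), 'force': array([0.18086272, 0.74779835, 0.27546998]), 'moment': array([-0.04675857,  0.00989274, -0.01622284]), 'grip_force': 0.0, 'grip_width': 0.094187250768967}
```

View pics/top0.png

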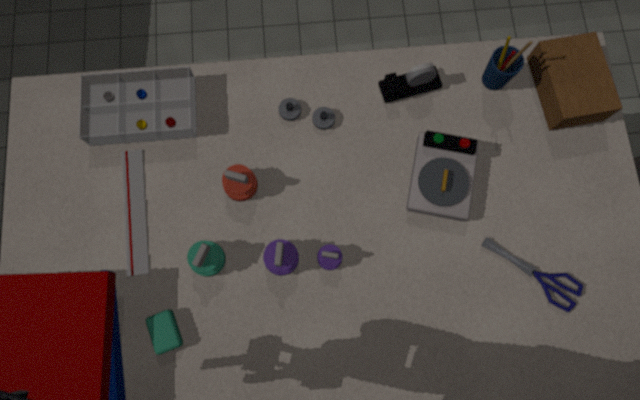

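View pics/side0.png

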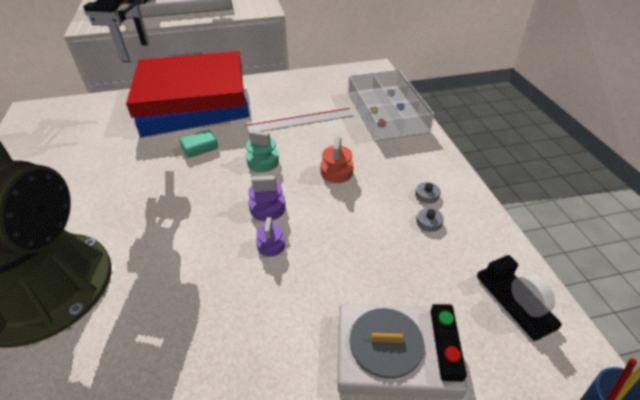

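Candidates for the lilac spool are the large purple one at top (281,257) / side (266,195) and a small purple one at top (330,257) / side (270,238). I choose the large one. Bystanders are mint at (206,258) and coral (240,182). The winder's tongue is at top (446,180).

```bash
cat >> h.py <<'E'
def line(c,mask,z):
    n,l,s,ce=cv2.connectedComponentsWithStats(mask.astype(np.uint8))
    i=1+np.argmax(s[1:,4]); ys,xs=np.nonzero(l==i)
    P=np.array([onz(c,x,y,z)[:2] for x,y in zip(xs,ys)]).astype(np.float32)
    r=cv2.minAreaRect(P*1000); w,v=np.linalg.eigh(np.cov((P).T)); a=v[:,1]
    return ce[i].round(1),s[i,4],P.mean(0).round(4),np.degrees(np.arctan2(a[1],a[0]))%180,[np.round(q,1) for q in r[:2]],(w*12)**.5
def win(m,x0,y0,x1,y1):
    k=np.zeros_like(m);k[y0:y1,x0:x1]=m[y0:y1,x0:x1];return k
E
python3 - <<'E'
from h import *
t=cam("top");s=cam("side")
H=cv2.cvtColor(t["image"],cv2.COLOR_RGB2HSV);S=cv2.cvtColor(s["image"],cv2.COLOR_RGB2HSV)
pur=lambda H:(H[...,0]>120)&(H[...,0]<150)&(H[...,1]>90)
wh=lambda H:(H[...,1]<70)&(H[...,2]>110)
yel=lambda H:(H[...,0]>10)&(H[...,0]<32)&(H[...,1]>120)
print("bar",line(t,win(wh(H),270,238,290,268),.09))
m=win(pur(H),255,230,308,285);print("pur",line(t,m,.056))
print("tongue",line(t,win(yel(H),430,160,460,200),.061))
print("tongue side",line(s,win(yel(S),350,320,420,360),.061))
print("bar side",line(s,win(wh(S),250,172,280,190),.085))
gr=(H[...,2]<125)&(H[...,1]<60); print("disc",line(t,win(gr,412,155,475,212),.045))
for n,b in(("mint",(206,258)),("coral",(240,182)),("small",(330,257))):print(n,onz(t,*b,.056))
save(t,"c1.png",(180,130,480,290),2.6)
E
```

```text
bar (array([272. , 238.3]), np.int32(9), array([0.4731, 0.1156], dtype=float32), np.float64(92.8819579252018), [array([472.7, 114.6]), array([10.7,  2.1])], array([0.00333724, 0.0128635 ]))
pur (array([281.1, 258. ]), np.int32(724), array([0.4341, 0.1011], dtype=float32), np.float64(76.1787775060299), [array([436.6, 102.4]), array([72. , 74.2])], array([0.06687814, 0.07230205]))
tongue (array([444.2, 179.9]), np.int32(94), array([ 0.5781, -0.2757], dtype=float32), np.float64(163.86021085294237), [array([ 578.5, -275.9]), array([ 9.8, 50.3])], array([0.00976384, 0.05024637]))
tongue side (array([386.7, 337.5]), np.int32(268), array([ 0.576 , -0.2823], dtype=float32), np.float64(164.13817840330736), [array([ 575.9, -282.2]), array([13.9, 47.6])], array([0.01406603, 0.04836243]))
bar side (array([263.4, 176.9]), np.int32(309), array([0.4412, 0.1118], dtype=float32), np.float64(174.33990866680332), [array([441.5, 102.7]), array([54.8, 61.4])], array([0.03762848, 0.06558994]))
disc (array([442.9, 183.1]), np.int32(3460), array([ 0.5751, -0.2763], dtype=float32), np.float64(103.98791884242347), [array([ 575.8, -277.4]), array([148.3, 131.9])], array([0.13498647, 0.14705798]))
mint [0.44749591 0.26432251 0.056     ]
coral [0.6128625  0.18233404 0.056     ]
small [ 0.42733657 -0.005133    0.056     ]
```

View pics/c1.png

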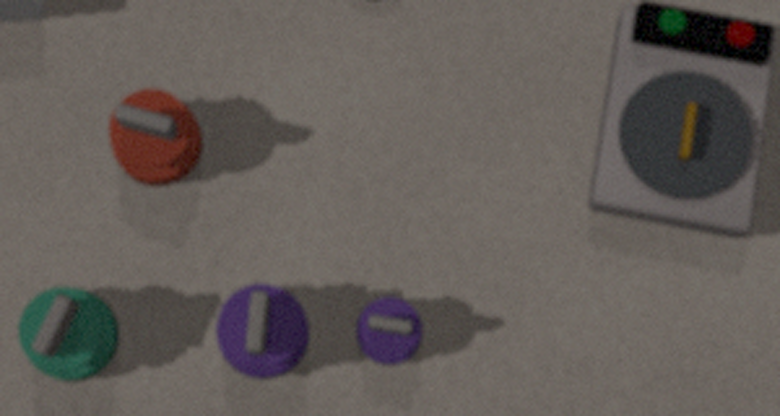

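The crop shows the large lilac spool at crop (262,330), with its bar from (258,292) to (256,350). The small one is at (390,330), so the choice is confirmed. I'll refine the bar mask, because the picture is dim.

```bash
python3 - <<'E'
from h import *
t=cam("top");s=cam("side")
for c,w,z in((t,(271,236,289,270),.09),(s,(248,172,280,192),.08)):
    H=cv2.cvtColor(c["image"],cv2.COLOR_RGB2HSV)
    x0,y0,x1,y1=w; print(H[(y0+y1)//2,x0:x1].tolist())
    print(line(c,win((H[...,1]<80),*w),z))
H=cv2.cvtColor(t["image"],cv2.COLOR_RGB2HSV)
m=win(H[...,2]<105,412,155,475,212).astype(np.uint8)
n=cv2.findContours(m,0,1)[0];k=max(n,key=cv2.contourArea);e=cv2.fitEllipse(k);print(e,onz(t,*e[0],.045))
print(H[205,442],H[215,442],H[190,430])
o=ctrl.get_obs();print(o["ee_pos"],o["eef_rot"])
E
```

```text
[[133, 118, 93], [135, 121, 95], [134, 130, 86], [132, 106, 94], [136, 47, 92], [174, 14, 92], [13, 18, 99], [13, 18, 100], [5, 16, 95], [10, 25, 91], [13, 25, 71], [150, 5, 47], [135, 85, 48], [137, 132, 62], [130, 141, 65], [134, 135, 66], [132, 102, 65], [135, 103, 69]]
(array([278.5, 253.7]), np.int32(197), array([0.4393, 0.1039], dtype=float32), np.float64(170.43520421298274), [array([439.6, 103.7]), array([17.3, 52.9])], array([0.01704909, 0.05082102]))
[[13, 23, 213], [14, 24, 213], [11, 24, 203], [10, 22, 174], [6, 19, 135], [13, 16, 110], [9, 17, 106], [8, 19, 108], [0, 15, 102], [0, 15, 104], [9, 17, 105], [4, 18, 102], [5, 15, 104], [10, 15, 104], [4, 17, 106], [13, 18, 102], [10, 15, 103], [13, 23, 101], [12, 13, 100], [4, 18, 102], [17, 18, 102], [8, 19, 108], [12, 12, 103], [5, 15, 102], [8, 20, 104], [8, 20, 103], [0, 10, 99], [135, 34, 106], [135, 73, 140], [135, 74, 163], [137, 64, 160], [143, 38, 149]]
(array([263. , 180.9]), np.int32(588), array([0.4389, 0.1053], dtype=float32), np.float64(136.06278401794697), [array([437.8, 104.1]), array([60.5, 69.5])], array([0.06054128, 0.06484076]))
((446.1090087890625, 183.6265869140625), (63.305423736572266, 68.79340362548828), 62.41957092285156) [ 0.5730015  -0.28320657  0.045     ]
[105   9  57] [12 18 70] [100  13  59]
[0.19105163 0.51575093 0.40443228] [-3.14115793e+00 -6.77060302e-06  2.78684066e+00]
```

```bash
python3 - <<'E'
from h import *
t=cam("top")
H=cv2.cvtColor(t["image"],cv2.COLOR_RGB2HSV)
print(line(t,win((H[...,1]<60)&(H[...,2]>78),271,236,289,270),.09))
a=onz(t,279.2,242.3,.09);b=onz(t,278.5,264.6,.09);print(a,b,np.degrees(np.arctan2(*(a-b)[1::-1])))
m=cv2.medianBlur(win(H[...,2]<66,412,157,475,211).astype(np.uint8),3)
n=cv2.findContours(m,0,1)[0];k=max(n,key=cv2.contourArea);e=cv2.fitEllipse(k);print(e,onz(t,*e[0],.045))
E
```

```text
(array([277.7, 253. ]), np.int32(130), array([0.4409, 0.1054], dtype=float32), np.float64(169.53933564366952), [array([441. , 105.4]), array([12.4, 47.7])], array([0.01203236, 0.04902346]))
[0.4633496  0.10083188 0.09      ] [0.41629459 0.10538258 0.09      ] -5.5239071870692245
((443.75445556640625, 181.7288818359375), (46.948036193847656, 50.411319732666016), 109.23143768310547) [ 0.57788086 -0.2785126   0.045     ]
```

Request:
servo_tool(
  motion=[
    [0,3,-5,0,3],
    [0,6,-10,0,6],
    [0,9,-15,0,9],
    [0,12,-20,0,12],
    [0,15,-25,0,12],
    [0,18,-30,0,12],
    [0,21,-35,0,12],
    [0,24,-40,0,12],
    [0,24.7,-41.1,0,12],
    [0,24.7,-41.1,-3,12],
    [0,24.7,-41.1,-3,12],
  ],
  squeeze=20,
)

```text
time_s: 1.72
ee_pos: [0.4376, 0.1052, 0.3734]
eef_rot: [-3.141, -0.003, 2.996]
force: [0.2, -0.7, 0.1]
grip_width: 0.094
grip_force: 0.0
```

Request:
servo_tool(
  motion=[
    [0,0.2,0,-4,-1.5],
    [0,0.2,0,-8,-1.5],
    [0,0.2,0,-10,-1.5],
    [0,0.2,0,-11.3,-1.5],
    [0,0.2,0,-11.3,-1.5],
  ],
)

```text
time_s: 2.35
ee_pos: [0.4401, 0.1051, 0.2619]
eef_rot: [-3.142, -0.0, 2.971]
force: [0.0, 0.7, 0.7]
grip_width: 0.0941
grip_force: 0.0
```

```bash
python3 - <<'E'
from h import *
s=cam("side");t=cam("top")
a=s["image"][110:260,180:380,::-1];b=t["image"][200:350,200:400,::-1]
cv2.imwrite("pics/g1.png",cv2.resize(np.hstack([a,b]),None,fx=2,fy=2))
E
```

```text
(no output)
```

View pics/g1.png

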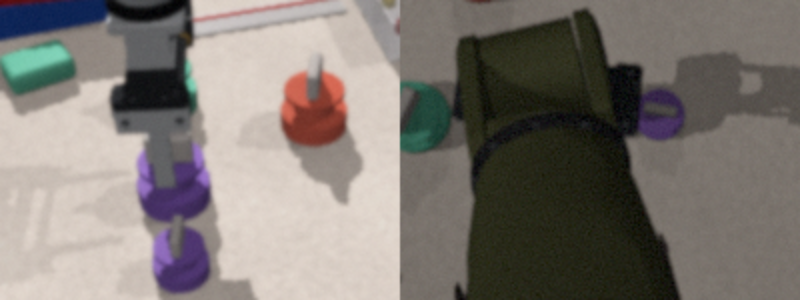

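The near finger (crop 165,150) stands centred before the bar, whose span is 140–192, and the fingertips are just above the flange. I'll close.

Request:
servo_tool(
  motion=[
    [1,0,0,0,0],
    [1,0,0,0,0],
    [1,0,0,0,0],
    [1,0,0,0,0],
    [1,0,0,0,0],
    [1,0,0,0,0],
  ],
  squeeze=30,
)

```text
time_s: 3.2
ee_pos: [0.4401, 0.1047, 0.2616]
eef_rot: [-3.142, -0.0, 2.97]
force: [0.8, -0.5, -0.5]
grip_width: 0.0378
grip_force: 0.0
```

Request:
servo_tool(
  motion=[
    [1,0,0,0,0],
    [1,0,0,0,0],
    [1,0,0,0,0],
    [1,0,0,0,0],
    [1,0,0,0,0],
  ],
)

```text
time_s: 3.82
ee_pos: [0.4401, 0.1047, 0.2616]
eef_rot: [-3.142, -0.0, 2.97]
force: [1.0, -0.1, -1.6]
grip_width: 0.0137
grip_force: 30.0
```

Request:
servo_tool(
  motion=[
    [1,0,0,2,0],
    [1,0,0,5,0],
    [1,0,0,9,0],
    [1,0,0,12,0],
    [1,2,-5,12,-1],
    [1,4,-10,12,-2],
    [1,6,-15,12,-3],
    [1,7.5,-20,12,-4],
    [1,9,-25,12,-5],
    [1,11,-30,12,-6],
    [1,13,-35,12,-6],
    [1,13.5,-37.5,12,-6],
    [1,13.8,-38.2,12,-6],
    [1,13.8,-38.2,9,-6],
    [1,13.8,-38.2,9,-6],
  ],
)

```text
time_s: 5.7
ee_pos: [0.5779, -0.2763, 0.3497]
eef_rot: [3.141, -0.004, 2.866]
force: [0.5, 1.2, -1.5]
grip_width: 0.0136
grip_force: 30.0
```

```bash
python3 - <<'E'
from h import *
s=cam("side");t=cam("top")
a=s["image"][160:400,290:490,::-1];b=t["image"][80:320,340:540,::-1]
cv2.imwrite("pics/p1.png",cv2.resize(np.hstack([a,b]),None,fx=2,fy=2))
o=ctrl.get_obs();print(o["ee_pos"],np.degrees(o["eef_rot"]))
E
```

```text
[ 0.57824163 -0.27658284  0.35257053] [-1.79995686e+02  2.18174981e-02  1.64214987e+02]
```

View pics/p1.png

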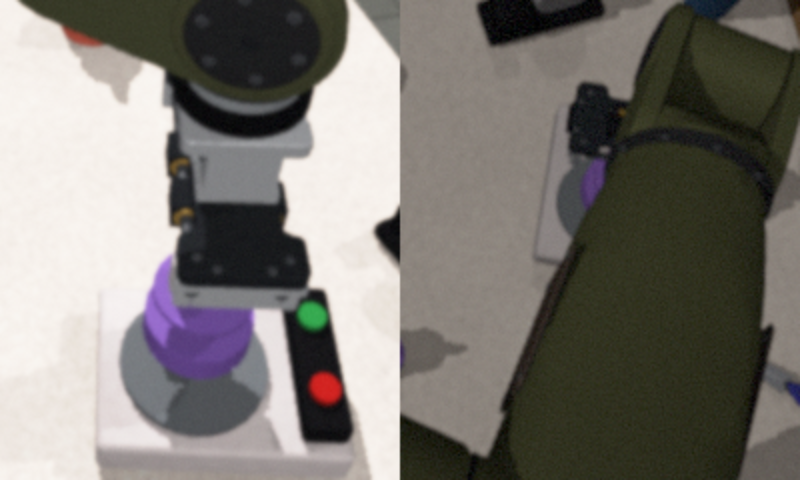

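The spool hangs over the turntable (side crop 200,320) but looks a bit leaned. I'll check that against its predicted outline.

```bash
python3 - <<'E'
from h import *
s=cam("side");im=s["image"][:,:,::-1].copy()
o=ctrl.get_obs();x,y,z=o["ee_pos"];zb=z-.2616
for r,h,col in((.04,0,(0,255,0)),(.036,.056,(0,255,255)),(.058,.045-zb,(0,0,255))):
    P=[proj(s,(x+r*np.cos(a),y+r*np.sin(a),zb+h)) for a in np.linspace(0,6.28,60)]
    cv2.polylines(im,[np.round(np.array(P)*16).astype(np.int32)],True,col,1,shift=4)
cv2.imwrite("pics/p2.png",cv2.resize(im[260:400,320:480],None,fx=4,fy=4));print(zb)
E
```

```text
0.09145921188197426
```

View pics/p2.png

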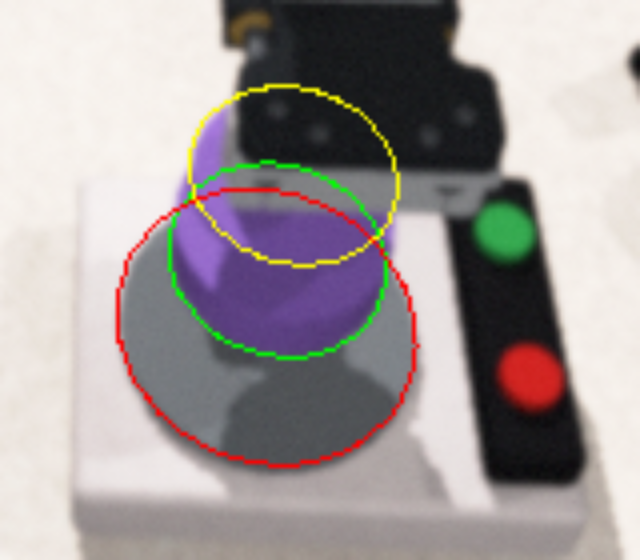

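The red circle matches the turntable, and the spool outline agrees within about 2–3 mm with only a slight tilt. The slot has ±6 mm across and ±11 mm along, so I'll lower gently and watch the force.

Request:
servo_tool(
  motion=[
    [1,-0.2,0,-1.5,0],
    [1,-0.2,0,-2.5,0],
    [1,-0.2,0,-3.2,0],
    [1,-0.2,0,-3.7,0],
    [1,-0.2,0,-4.1,0],
    [1,-0.2,0,-4.3,0],
    [1,-0.2,0,-4.3,0],
  ],
)

```text
time_s: 6.72
ee_pos: [0.5761, -0.2773, 0.3086]
eef_rot: [-3.142, 0.0, 2.865]
force: [0.1, -0.1, 0.1]
grip_width: 0.0138
grip_force: 30.0
```

Request:
servo_tool(
  motion=[
    [1,0,0,-0.1,0],
    [1,0,0,-0.2,0],
    [1,0,0,-0.2,0],
  ],
)

```text
time_s: 7.1
ee_pos: [0.5761, -0.2773, 0.3067]
eef_rot: [3.142, 0.0, 2.865]
force: [0.4, 0.3, -1.6]
grip_width: 0.0139
grip_force: 30.0
```

Request:
servo_tool(
  motion=[
    [1,0,0,-0.1,0],
    [1,0,0,-0.2,0],
    [1,0,0,-0.2,0],
  ],
)

```text
time_s: 7.48
ee_pos: [0.576, -0.2772, 0.3066]
eef_rot: [-3.141, 0.001, 2.865]
force: [-6.2, 2.7, 14.0]
grip_width: 0.0139
grip_force: 30.0
```

Contact comes exactly at the seated height, with the underside at 0.045. I'll release, then rise and look.

Request:
servo_tool(
  motion=[
    [1,0,0,0.15,0],
    [0.5,0,0,0.15,0],
    [0.3,0,0,0.15,0],
    [0.3,0,0,0.15,0],
    [0.3,0,0,0.15,0],
    [0.3,0,0,0.15,0],
    [0.3,0,0,0.15,0],
    [0.3,0,0,0.15,0],
    [0.3,0,0,0.15,0],
  ],
)

```text
time_s: 8.6
ee_pos: [0.5761, -0.2773, 0.3061]
eef_rot: [3.142, 0.0, 2.865]
force: [1.1, -0.7, -0.4]
grip_width: 0.0659
grip_force: 0.0
```

Request:
servo_tool(
  motion=[
    [0.3,0,0,2,0],
    [0.3,0,0,5,0],
    [0.3,0,0,10,0],
    [0.3,-2,5,14,0],
    [0.3,-5,10,14,0],
    [0.3,-8,15,14,0],
    [0.3,-12,20,14,0],
    [0.3,-15,25,14,0],
    [0.3,-15,30,14,0],
    [0.3,-15,30,14,0],
  ],
)

```text
time_s: 9.85
ee_pos: [0.4255, 0.025, 0.4466]
eef_rot: [3.141, 0.001, 2.869]
force: [-0.4, -0.3, -0.1]
grip_width: 0.0655
grip_force: 0.0
```

```bash
python3 - <<'E'
from h import *
out=[]
for n,w in(("side",(300,240,480,400)),("top",(380,100,520,224))):
    s=cam(n);im=s["image"][:,:,::-1].copy();f=4;x0,y0,x1,y1=w
    im=cv2.resize(im[y0:y1,x0:x1],None,fx=f,fy=f,interpolation=cv2.INTER_CUBIC)
    for r,h,col in((.04,.045,(0,255,0)),(.036,.101,(0,255,255))):
        P=[proj(s,(.577+r*np.cos(a),-.277+r*np.sin(a),h)) for a in np.linspace(0,6.28,60)]
        cv2.polylines(im,[np.round((np.array(P)-[x0,y0]+.5)*f).astype(np.int32)],True,col,1)
    cv2.imwrite(f"pics/f_{n}.png",im)
E
```

```text
(no output)
```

View pics/f_side.png

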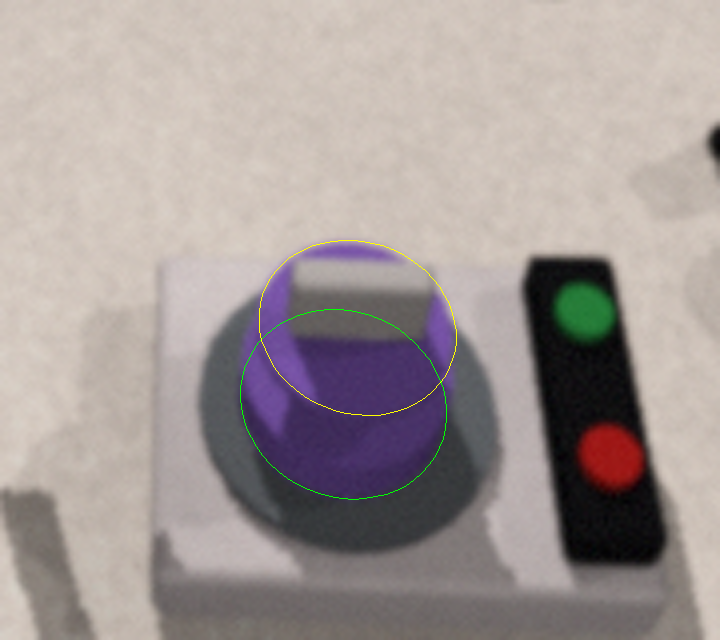

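View pics/f_top.png

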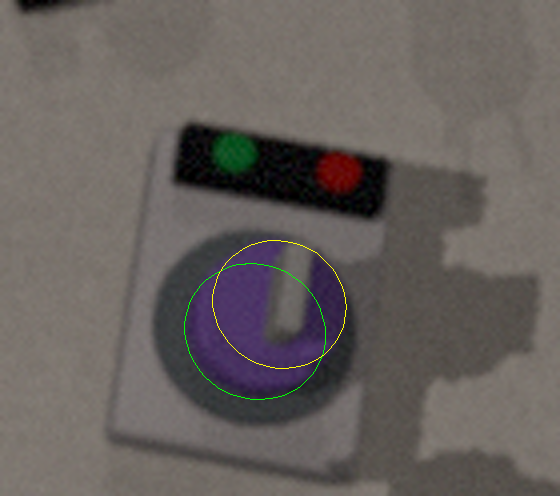

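Both views show the spool (side crop 345,370; top crop 260,320) matching the outline predicted for a fully seated, level spool, with the bar along the tongue and the gripper clear. Handing in.

```bash
python3 -c "
from station import ctrl
print(ctrl.hand_in())"
```

```text
the job is handed in; nothing more can be done
None
```

The lilac spool sits fully down and level on the winder's turntable with its slot over the brass tongue, released and handed in at about 10 s; the arm did not touch the mint and coral spools, though I took no closing picture of those two.

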